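# Post a core plug through the chute flap

### The arm

A 6-joint arm with a two-finger parallel gripper is mounted at the origin on a cart in front of the work surface, level with it; the furniture and walls round the work are solid. World frame = base frame: x ahead of the robot, y to its left, z up, the work surface at z = 0. Lengths are in mm, angles in rad, forces in N, time in s.
With the tool pointing down it reaches from about 350 to 975 mm from the base axis. Payload 7.1 kg.
Tool frame: the origin (TCP) lies on the front face of the gripper's body, between the roots of the fingers; the fingertips stand 80 mm ahead of it and the grasp point (between the pads) lies 61 mm ahead of it; z points along the fingers, y is the line along which they close (so a half turn about z gives the same grasp; the last joint's range is limited). The gripper opens to 88 mm and grips with 3 to 60 N. Pads are 20 mm wide; open, the fingers measure 115 mm over their backs; the gripper's body (75 mm by 178 mm) begins 61 mm behind the grasp point.
Start: joints at [-1.242, 0.423, 1.63, -0, 1.089, -0.019], TCP at [213.036, -587.555, 302.675] pointing down, gripper open.
Joint ranges: [-3, 3], [-0.9, 2.11], [0.09, 2.58], [-1.31, 4.45], [0.11, 2.69], [-2.54, 2.54]. Speed limits (rad/s): [2.39, 2.39, 3.01, 3.14, 3.14, 3.14].

### API

Orientations are given as a rotation vector (axis times angle).
In Python, from workcell import readout, vision, close_job gives the robot as it stands.
- The arm moves only by the tool servo_tool, never from a script. Its argument "plan" is a list that holds one entry, the list of rows, each a list of 7 numbers: the gripper command: -1 is fully open, 1 is shut, values between are in proportion, then the shift along the world's x, y, z in units of 40 mm (1.0 is 40 mm), then the turn, a rotation vector about the world's x, y, z in units of 5 degrees (1.0 is 5 degrees). A call has 1 to 5 rows; each row shifts and turns the commanded pose from where the row before left it; what a row does not reach is not made up. A row lasts 1/12 s, in which the tool goes at most 41.7 mm and 7.16 degrees, less where a joint would pass 70% of its speed; a pose out of reach is approached as far as the arm can. A call is refused whole if a number of a shift passes 1 or a number of a turn 1, either way. A call with a gripper value outside its range is refused whole. The fingers move at their own pace and stop on an object; the grip force is fixed at half the most. Time passes only in rows, so rows that do not move let the fingers close. It gives the time, the measured TCP pose, the force, the opening and the grip force at its end, in the units of the state.
- readout.get_obs(): the state, without advancing time (a new reading comes with each control period).
- vision.get_image(name): name is "scene" or "top" or "wrist"; returns the picture (400x640x3 uint8, red, green, blue); there is no depth.
- vision.camera_params(name): a dict with "fx", "fy", "cx", "cy" (pixels), "rvec" (rotation vector, rad) and "tvec" (3), from world to camera coordinates, as OpenCV has them; the wrist camera has in their place "hand_eye" (4x4, takes a point from camera to tool coordinates, whose origin is the TCP and whose axes are the flange's). Camera axes: x right, y down, z forward; pixel columns grow to the right and rows downward; lengths in mm; the calibration is good to about 2 mm. A picture is of the moment at which its call begins: read the wrist's pose just before it. camera_params takes no time and is no camera call.
- close_job(): hands the job in; it is judged then, once.
The state is a dict: "t": time; "qpos": joint angles; "qvel": joint speeds; "joint_torque": joint torques, N m; "ee_pos": TCP position; "orientation": TCP orientation; "ft_force": force on the tool from outside, world axes, zero at the start; "moment": the same for the moment, N m; "width": finger opening in mm; "grasp_force": force on a finger pad.
Only numpy, scipy, OpenCV 4.12 (cv2) and the standard library are available. Lean on these libraries where they do the work, as an engineer would, in place of code of your own. Each camera call takes 0.05 s, during which the arm holds its last target. There are 200 camera calls.

### The job

Push the round core plug across the loading deck and through the hanging flap of the chute, with the fingertips and without picking it up, until it drops into the catch box behind; then draw the fingers back out so that the flap swings shut. Leave the hex nut where it lies on the deck, and do not disturb the things on the worktop.

Things in the scene. Friction and masses are not known exactly. Their poses are not given: they have to be found in the camera images.
- chute: Fixed grey sheet-metal chute with a level bare-steel loading deck. Origin on the worktop below the flap's hinge line; x = feed direction (deck, flap, catch box; roughly away from the robot, turned up to 0.3 rad), y left, z up. Deck top 70 mm above the worktop, x -200 to 0 mm, y +-120 mm, no lips. The plug tips off into the catch box once its centre is 5 to 15 mm past the far edge.
- throat (a point): Point on the deck's far top edge below the flap's hinge line, mid-lane (chute x 0, y 0, z 70 mm), axes as the chute's. 10 mm high rails form a lane 50 mm wide (x -56 to -6); from its mouth funnel rails spread at 30 degrees each side back to x -88, y +-45. Two hinge cheeks, 110 mm apart inside, x -15 to +21, stand 46 mm above the deck; no bar joins them, so an upright finger can pass.
- catch_box (a point): Centre of the floor of the open-topped catch box behind the flap (chute x 76, y 0, z 4 mm). Inside 153 mm along x, 126 mm along y; rim 95 mm above the worktop, 25 mm above the deck.
- flap (a joint): Steel flap hung between the cheeks on stub pins 38 mm above the deck; shuts the lane by its own weight (30 g, no spring). 104 mm wide, 3 mm thick, lower edge 3 mm above the deck; a notch in its top, 90 mm wide, 16 mm deep below the hinge, lets a finger reach 15 mm past the hinge. 0 = hanging shut, positive (rad) = swung in over the catch box, stop at 1.5; never opens towards the deck.
- core_plug: Grey round metal plug with a small copper-faced boss on top, lying flat on the deck. Diameter 41 mm, rim 18 mm high, 24 mm over the boss, 40 to 85 g. Origin at the centre of its underside, z up. Starts 55 to 85 mm left or right of the lane's centre line, 115 to 150 mm before the hinge line.
- hex_nut: Hex nut, 21 x 24 mm, 22 mm high, standing on the deck on the other side of the centre line from the plug. Origin at the centre of its underside. To be left alone.
- rocker_arm: Bronze-coloured rocker arm, 34 x 66 x 34 mm, on the worktop right of the chute. Origin at the centre of its underside. Bystander.
- grease_tub: White tub, 60 mm across, 74 mm high, on the worktop right of the chute. Origin at the centre of its underside. Bystander. A tall black loudspeaker carrying a monitor stands behind it: keep the arm clear of it.
- tape_roll: Black tape roll lying flat, 68 mm across, 19 mm high, on the worktop right of the chute. Origin at the centre of its underside. Bystander.

How it is judged (in metres and radians):
On the way, in this order (a step that is already met when the one before it is completed fails the run):
1. the plug lies on the deck in the lane before the flap, pushed clear of where it began (x of core_plug in the frame of throat between -0.08 and -0.01 m and y of core_plug in the frame of throat between -0.03 and 0.03 m and z of core_plug in the frame of throat between -0.006 and 0.008 m), for 0.05 s.
2. the plug is under the flap and has swung it open (x of core_plug in the frame of throat between -0.01 and 0.03 m and z of core_plug in the frame of throat above -0.03 m and value of joint flap above 0.35 rad).
At the end, for the whole second after the job is handed in: The plug lies at rest inside the catch box, its underside's centre at least 20 mm below deck level; the flap hangs shut (within 0.08 rad); the nut has moved less than 10 mm, the rocker arm, tub and tape roll less than 15 mm (x of core_plug in the frame of throat between 0 and 0.155 m and y of core_plug in the frame of throat between -0.064 and 0.064 m and z of core_plug in the frame of throat between -0.075 and -0.02 m and linear speed of core_plug below 0.02 m/s and value of joint flap below 0.08 rad and distance of hex_nut from where it was at the start of the episode below 0.01 m and distance of each of rocker_arm, grease_tub, tape_roll from where it was at the start of the episode below 0.015 m); the robot touches nothing.
It fails at once if the plug is lifted more than 18 mm above the deck (z of core_plug in the frame of throat above 0.018 m).
It fails at once if the nut on the deck is moved by 10 mm or more (distance of hex_nut from where it was at the start of the episode above 0.01 m).
It fails at once if the rocker arm is moved by 15 mm or more (distance of rocker_arm from where it was at the start of the episode above 0.015 m).
It fails at once if the grease tub is moved by 15 mm or more (distance of grease_tub from where it was at the start of the episode above 0.015 m).
It fails at once if the tape roll is moved by 15 mm or more (distance of tape_roll from where it was at the start of the episode above 0.015 m).
It also fails if it takes over 54 s, if anything falls off the work surface, if the arm or the gripper's body presses on something with over 40 N, if the wrist force passes 120 N, or if a joint passes its speed limit or range.

## Working session

There is one attempt and no reset: what is moved stays moved. The work goes in short steps, Python scripts to look and compute and a tool call to move; the robot and the scene stay as the last step left them, time stands still between calls to the robot, and variables do not carry over. Pictures are saved under pics/ and viewed, at most 10 in all, crops included, and the job is handed in when it is done.

Besides the shell and the picture viewer there is one more tool, called after ">>>" as name(argument=value, ...), one argument or row to a line, values as JSON. servo_tool: Moves the arm, as the interface text tells. Its arguments: {"type":"object","properties":{"plan":{"type":"array"}},"required":["plan"]}

```bash
mkdir -p pics; python3 - <<'E'
from workcell import readout, vision
import cv2
for n in ("top","scene"):
    im=vision.get_image(n); cv2.imwrite(f"pics/{n}0.png",im[:,:,::-1])
    print(n,vision.camera_params(n))
o=readout.get_obs();print(o['t'],o['ee_pos'],o['orientation'],o['width'])
E
```

```text
top {'fx': 486.5323343936024, 'fy': 486.5323343936024, 'cx': 325.7233652067804, 'cy': 199.22013983470538, 'rvec': array([ 2.13652378, -2.13834667,  0.17501646]), 'tvec': array([   1.86398684,  529.76008324, 1208.19435423])}
scene {'fx': 373.5140955542062, 'fy': 373.5140955542062, 'cx': 315.90885883131523, 'cy': 199.69599989358073, 'rvec': array([ 1.21950534,  1.96087303, -1.18538336]), 'tvec': array([ 219.81316534, -125.81928535, 1411.81654908])}
0.1 [ 212.916351   -587.20876548  301.99992599] [-3.09291787e+00 -5.43306446e-01  3.34102120e-04] 88.0952465664895
```

View pics/top0.png

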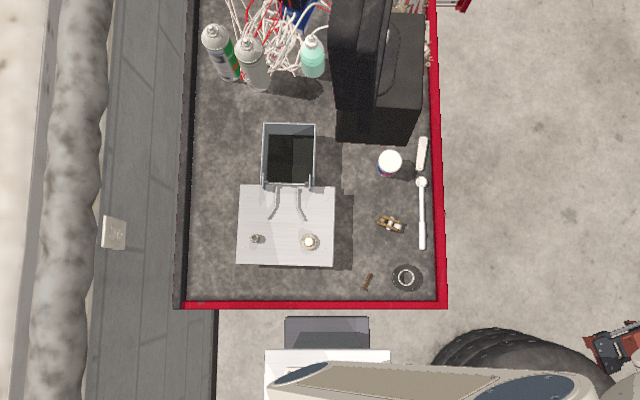

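View pics/scene0.png

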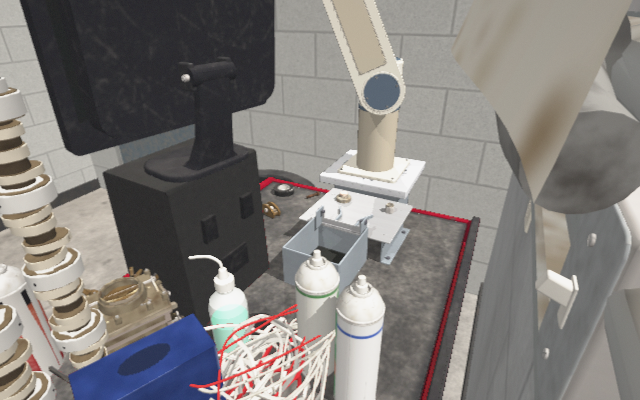

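The top view shows the deck spanning about (237,185)-(334,266). The plug is at about (309,242), right of the lane, and the nut is at about (257,238). The lane and funnel are at about (287,200), with the tub, rocker and tape to the right. Next I'll measure these.

```bash
cat > h.py <<'E'
import numpy as np, cv2
from workcell import readout, vision
def ray(name,uv,z):
    p=vision.camera_params(name); R=cv2.Rodrigues(p['rvec'])[0]; t=p['tvec']
    d=R.T@np.array([(uv[0]-p['cx'])/p['fx'],(uv[1]-p['cy'])/p['fy'],1]); c=-R.T@t
    return c+d*(z-c[2])/d[2]
E
python3 - <<'E'
from h import *
im=cv2.imread("pics/top0.png")
hsv=cv2.cvtColor(im,cv2.COLOR_BGR2HSV)
m=((hsv[:,:,2]>150)&(hsv[:,:,1]<40)).astype(np.uint8)
m[:170]=0;m[280:]=0;m[:,:225]=0;m[:,345:]=0
m=cv2.morphologyEx(m,cv2.MORPH_OPEN,np.ones((5,5)))
c=max(cv2.findContours(m,0,2)[0],key=cv2.contourArea)
r=cv2.minAreaRect(c);print(r)
for b in cv2.boxPoints(r): print(b,ray("top",b,70))
s=cv2.resize(im[110:275,225:345],None,fx=5,fy=5,interpolation=cv2.INTER_CUBIC)[0:825]
cv2.imwrite("pics/c1.png",cv2.resize(im[175:275,225:345],None,fx=6,fy=6,interpolation=cv2.INTER_CUBIC))
E
```

```text
((284.9761047363281, 224.76487731933594), (97.76477813720703, 80.24208068847656), 1.7899105548858643)
[234.8644 263.3395] [365.56052389 225.29441157  70.        ]
[237.37074 183.1366 ] [566.73376718 224.8320156   70.        ]
[335.08783 186.19025] [558.69538741 -22.24583487  70.        ]
[332.58148 266.39316] [357.88992099 -15.26560768  70.        ]
```

View pics/c1.png

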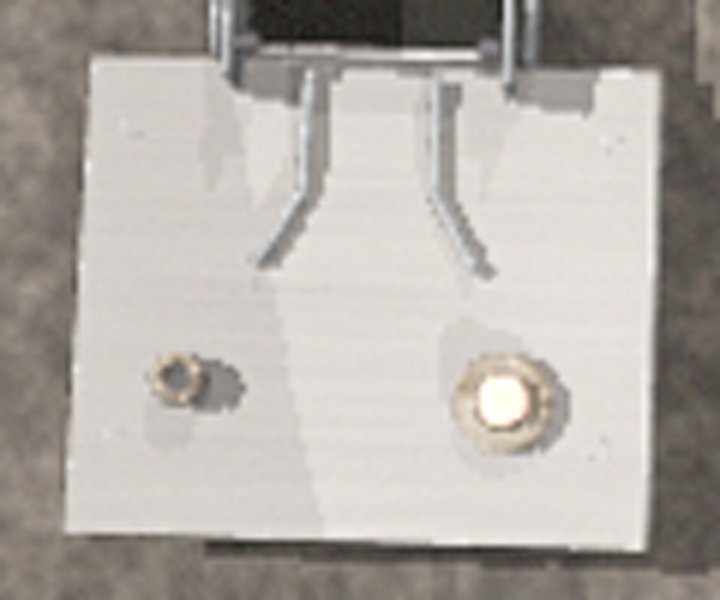

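The crop shows the deck corners at (90,57), (660,70), (645,550) and (65,533). The plug boss is at (505,401) with rim centre about (503,403), and the nut top is at (178,378). The lane rails are at x≈307 and 436 at the top, with funnel tips at (262,265) and (487,272).

```bash
python3 - <<'E'
from h import *
f=lambda x,y,z: ray("top",(225+(x+.5)/6-.5,175+(y+.5)/6-.5),z)[:2]
W=np.array([f(*p,70) for p in [(90,57),(660,70),(645,550),(65,533)]]+[f(307,80,80),f(436,80,80),f(302,190,80),f(434,190,80),f(262,265,80),f(487,272,80)])
C=np.array([[0,120],[0,-120],[-200,-120],[-200,120],[-10,26],[-10,-26],[-56,26],[-56,-26],[-88,45],[-88,-45]],float)
wm,cm=W.mean(0),C.mean(0)
U,S,V=np.linalg.svd((C-cm).T@(W-wm)); R=(U@V).T
o=wm-R@cm; print("origin",o,"yaw",np.arctan2(R[1,0],R[0,0]),"scale",S.sum()/((C-cm)**2).sum())
print((W-(C@R.T+o)).round(1).tolist())
for n,p,z in (("plug",(503,403),88),("boss",(505,401),94),("nut",(178,378),92)):
    w=f(*p,z); print(n,w,R.T@(w-o))
for n,p,z in (("tub",(390,160),74),("rocker",(390,223),30),("tape",(406,277),19)): w=ray("top",p,z)[:2];print(n,w,R.T@(w-o))
E
```

```text
origin [561.78548413  98.49857896] yaw -0.02602171644294358 scale 1.0009959105595894
[[-0.6, 0.7], [-0.1, 0.5], [-0.5, 2.2], [0.4, 0.3], [0.0, 1.8], [1.3, -0.0], [-0.4, 2.0], [0.9, -0.8], [-0.2, -1.8], [-0.8, -4.8]]
plug [417.15310583  43.85282813] [-143.16159787  -58.39040876]
boss [417.51105035  42.84055087] [-142.7774363   -59.39303003]
nut [427.11411231 175.81401303] [-136.63743266   73.78527449]
tub [ 625.56569045 -161.98330142] [  70.5360345  -258.73421219]
rocker [ 469.63417805 -164.29739303] [ -85.28247811 -265.10466807]
tape [ 332.13164256 -203.57578164] [-221.71648695 -307.94740735]
```

Chute origin is about (562, 98.5) with yaw about -0.026. The plug is at chute (-143, -59) and the nut at (-137, 74).

Plan:
1. Push the plug diagonally with the two fingertips as a 30 mm fork until it is in front of the lane.
2. Re-aim from behind with a narrow fork and push it straight through the flap.

>>> servo_tool(
  plan=[
    [[0.32, 0.3, 0.97, 0, 0, 0, 0.5], [0.32, 0.3, 0.97, 0, 0, 0, 0.5], [0.32, 0.3, 0.97, 0, 0, 0, 0.5], [0.32, 0.3, 0.97, 0, 0, 0, 0.5], [0.32, 0.3, 0.97, 0, 0, 0, 0.5]],
  ],
)

```text
t: 0.52
ee_pos: [273.0, -391.6, 302.3]
orientation: [-3.015, -0.879, 0.0]
ft_force: [0.7, 0.5, -0.0]
width: 58.0
grasp_force: 0.0
```

>>> servo_tool(
  plan=[
    [[0.32, 0.3, 0.97, 0, 0, 0, 0.5], [0.32, 0.3, 0.97, 0, 0, 0, 0.5], [0.32, 0.3, 0.97, 0, 0, 0, 0.5], [0.32, 0.3, 0.97, 0, 0, 0, 0.5], [0.32, 0.3, 0.97, 0, 0, 0, 0.5]],
  ],
)

```text
t: 0.93
ee_pos: [332.9, -197.7, 302.6]
orientation: [-2.902, -1.203, -0.0]
ft_force: [0.9, -0.7, 0.2]
width: 29.9
grasp_force: 0.0
```

>>> servo_tool(
  plan=[
    [[0.32, 0.3, 0.97, 0, 0, 0, 0.5], [0.32, 0.3, 0.97, 0, 0, 0, 0.5], [0.32, 0.3, 0.97, 0, 0, 0, 0.5], [0.32, 0.3, 0.97, 0, 0, 0, 0.5], [0.32, 0.3, 0.97, 0, 0, 0, 0.5]],
  ],
)

```text
t: 1.35
ee_pos: [392.9, -3.5, 302.8]
orientation: [2.753, 1.512, 0.0]
ft_force: [0.5, -0.9, 0.8]
width: 29.8
grasp_force: 0.0
```

>>> servo_tool(
  plan=[
    [[0.32, -0.05, 0.11, -0.8, 0, 0, 0], [0.32, 0, 0, -0.9, 0, 0, 0], [0.32, 0, 0, -0.9, 0, 0, 0], [0.32, 0, 0, -0.7, 0, 0, 0], [0.32, 0, 0, -0.34, 0, 0, 0]],
  ],
)

```text
t: 1.77
ee_pos: [389.2, -0.8, 154.2]
orientation: [-2.753, -1.509, 0.006]
ft_force: [0.7, -0.4, -0.2]
width: 29.8
grasp_force: 0.0
```

>>> servo_tool(
  plan=[
    [[0.32, 0.13, 0.21, 0, 0, 0, 0], [0.32, 0.13, 0.21, 0, 0, 0, 0], [0.32, 0.13, 0.21, 0, 0, 0, 0], [0.32, 0.1, 0.16, 0, 0, 0, 0], [0.32, 0.1, 0.16, 0, 0, 0, 0]],
  ],
)

```text
t: 2.18
ee_pos: [416.0, 37.9, 158.3]
orientation: [2.754, 1.51, 0.004]
ft_force: [-1.0, -0.1, 0.5]
width: 29.7
grasp_force: 0.2
```

>>> servo_tool(
  plan=[
    [[0.32, 0.1, 0.16, 0, 0, 0, 0], [0.32, 0.1, 0.16, 0, 0, 0, 0], [0.32, 0.1, 0.16, 0, 0, 0, 0], [0.32, 0.1, 0.16, 0, 0, 0, 0], [0.32, 0, 0, 0, 0, 0, 0]],
  ],
)

```text
t: 2.6
ee_pos: [431.6, 63.5, 157.3]
orientation: [2.755, 1.51, 0.002]
ft_force: [0.9, -0.4, 0.7]
width: 29.7
grasp_force: 0.1
```

```bash
python3 - <<'E'
from h import *
im=vision.get_image("top")[:,:,::-1]; print(readout.get_obs()['ee_pos'])
cv2.imwrite("pics/c2.png",cv2.resize(im[175:275,225:345],None,fx=6,fy=6,interpolation=cv2.INTER_CUBIC))
E
```

```text
[431.11955871  63.03426778 157.11674244]
```

View pics/c2.png

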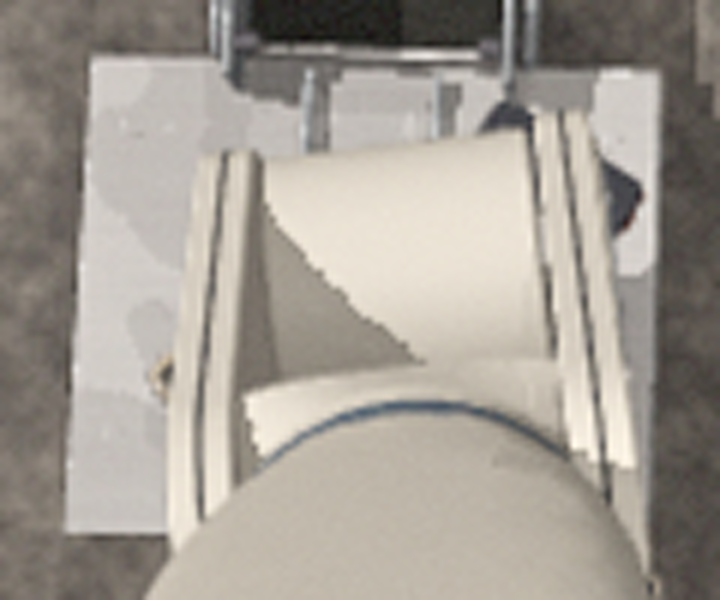

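The arm hides the plug in the top view; the nut at (162,376) is untouched. I'll finish the diagonal push, back off, rise and look with the wrist camera.

>>> servo_tool(
  plan=[
    [[0.32, 0.08, 0.15, 0, 0, 0, 0], [0.32, 0.08, 0.15, 0, 0, 0, 0], [0.32, 0.08, 0.14, 0, 0, 0, 0], [0.32, 0, 0, 0, 0, 0, 0], [0.32, -0.2, -0.3, 0, 0, 0, 0]],
  ],
)

```text
t: 3.07
ee_pos: [433.9, 69.1, 157.3]
orientation: [2.753, 1.512, 0.004]
ft_force: [0.4, -1.0, -0.9]
width: 29.8
grasp_force: 0.0
```

>>> servo_tool(
  plan=[
    [[0.32, -0.25, -0.4, 0, 0, 0, 0], [0.32, -0.25, -0.4, 0.2, 0, 0, 0], [0.6, -0.2, 0, 0.8, 0, 0, -0.9], [0.73, -0.2, 0, 0.8, 0, 0, -1], [0.73, 0, 0, 0.2, 0, 0, -1]],
  ],
)

```text
t: 3.48
ee_pos: [395.2, 35.1, 239.8]
orientation: [2.926, 1.142, 0.003]
ft_force: [1.7, -0.5, 0.2]
width: 13.7
grasp_force: 0.0
```

>>> servo_tool(
  plan=[
    [[0.73, 0, 0.2, 0, 0, 0, -1], [0.73, 0, 0.2, 0, 0, 0, -1], [0.73, 0, 0.2, 0, 0, 0, -1], [0.73, 0, 0.2, 0, 0, 0, -1], [0.73, 0, 0.2, 0, 0, 0, -1]],
  ],
)

```text
t: 3.9
ee_pos: [395.3, 75.6, 236.9]
orientation: [3.104, 0.482, -0.001]
ft_force: [0.5, -0.8, -0.3]
width: 12.1
grasp_force: 0.0
```

```bash
python3 - <<'E'
from h import *
o=readout.get_obs(); im=vision.get_image("wrist")[:,:,::-1]
p=vision.camera_params("wrist"); print(p)
import pickle; pickle.dump((o['ee_pos'],o['orientation'],p),open("w3.pkl","wb"))
print(o['t'],o['ee_pos'],o['orientation'])
cv2.imwrite("pics/w3.png",im)
E
```

```text
{'fx': 302.1813842749609, 'fy': 302.1813842749609, 'cx': 316.0007283114556, 'cy': 209.23754981739313, 'hand_eye': array([[-9.56433995e-05, -9.66741151e-01, -2.55756793e-01,
         6.91194549e+01],
       [ 9.99999947e-01, -1.71994439e-04,  2.76163565e-04,
         3.61613317e-01],
       [-3.10967429e-04, -2.55756753e-01,  9.66741117e-01,
        -8.19236565e+01],
       [ 0.00000000e+00,  0.00000000e+00,  0.00000000e+00,
         1.00000000e+00]])}
3.9 [395.3408597   75.59646419 236.94639089] [ 3.10428157e+00  4.82179445e-01 -8.87437695e-04]
```

View pics/w3.png

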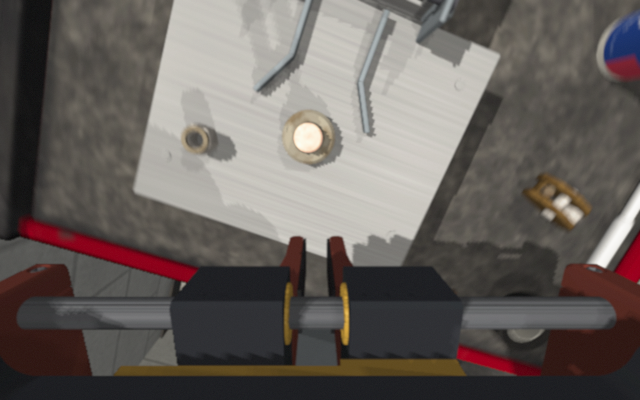

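The plug is at about (309,137), facing the lane. The funnel tips are at (261,91) and (367,132), the lane kinks at (297,56) and (363,80), and the nut at (198,138).

```bash
python3 - <<'E'
from h import *
import pickle
e,r,p=pickle.load(open("w3.pkl","rb")); T=np.eye(4);T[:3,:3]=cv2.Rodrigues(np.array(r))[0];T[:3,3]=e
M=T@p['hand_eye']; y=-0.026;R=np.array([[np.cos(y),-np.sin(y)],[np.sin(y),np.cos(y)]])
for n,u,v,z in (("plug",309,137,88),("boss",308,137,94),("tipL",261,91,80),("tipR",367,132,80),("kL",297,56,80),("kR",363,80,80),("endR",386,14,80),("nut",198,138,92)):
    d=M[:3,:3]@[(u-p['cx'])/p['fx'],(v-p['cy'])/p['fy'],1]; w=(M[:3,3]+d*(z-M[2,3])/d[2])[:2]
    print(n,w.round(1),(R.T@(w-[561.8,98.5])).round(1))
E
```

```text
plug [454.4  99.4] [-107.4   -1.9]
boss [454.4 100. ] [-107.4   -1.3]
tipL [475.  143.3] [-87.9  42.5]
tipR [471.2  58.3] [-89.5 -42.5]
kL [505.8 124.7] [-56.7  24.7]
kR [505.1  73.8] [-56.1 -26.1]
endR [550.2  73.1] [-10.9 -25.6]
nut [429.2 176.4] [-134.5   74.5]
```

The frame agrees with the first measurement, and the plug is at chute (-107, -1.5). Now I'll align behind it, descend and push along the lane.

>>> servo_tool(
  plan=[
    [[0.73, 0.08, 0.23, 0, 0, 0, -0.96], [0.73, 0.08, 0.23, 0, 0, 0, -0.96], [0.73, 0.08, 0.22, 0, 0, 0, -0.96], [0.73, 0, 0, -0.3, 0, 0, -0.96], [0.73, 0, 0, -0.6, 0, 0, 0]],
  ],
)

```text
t: 4.37
ee_pos: [407.1, 103.2, 202.4]
orientation: [-3.14, 0.037, -0.008]
ft_force: [0.9, 0.1, 0.1]
width: 11.8
grasp_force: 0.0
```

>>> servo_tool(
  plan=[
    [[0.73, 0, 0, -0.6, 0, 0, 0], [0.73, 0, 0, -0.4, 0, 0, 0], [0.73, 0, 0, -0.1, 0, 0, 0], [0.73, 0, 0, 0, 0, 0, 0], [0.73, 0.2, 0, 0, 0, 0, 0]],
  ],
)

```text
t: 4.78
ee_pos: [412.6, 102.7, 157.2]
orientation: [3.141, -0.034, -0.003]
ft_force: [0.1, 0.3, -0.2]
width: 11.8
grasp_force: 0.0
```

>>> servo_tool(
  plan=[
    [[0.73, 0.2, -0.01, 0, 0, 0, 0], [0.73, 0.15, 0, 0, 0, 0, 0], [0.73, 0.15, -0.01, 0, 0, 0, 0], [0.73, 0.15, 0, 0, 0, 0, 0], [0.73, 0.15, -0.01, 0, 0, 0, 0]],
  ],
)

```text
t: 5.2
ee_pos: [446.5, 102.1, 157.4]
orientation: [-3.141, 0.035, -0.0]
ft_force: [-1.8, 0.3, 1.8]
width: 11.8
grasp_force: 1.0
```

>>> servo_tool(
  plan=[
    [[0.73, 0.15, 0, 0, 0, 0, 0], [0.73, 0.15, -0.01, 0, 0, 0, 0], [0.73, 0.15, 0, 0, 0, 0, 0], [0.73, 0.15, -0.01, 0, 0, 0, 0], [0.73, 0.15, 0, 0, 0, 0, 0]],
  ],
)

```text
t: 5.62
ee_pos: [476.3, 101.2, 157.0]
orientation: [3.141, -0.035, -0.0]
ft_force: [-2.1, -0.1, 3.9]
width: 11.9
grasp_force: 1.4
```

>>> servo_tool(
  plan=[
    [[0.73, 0.15, 0, 0, 0, 0, 0], [0.73, 0.15, -0.01, 0, 0, 0, 0], [0.73, 0.15, 0, 0, 0, 0, 0], [0.73, 0.15, -0.01, 0, 0, 0, 0], [0.73, 0.15, 0, 0, 0, 0, 0]],
  ],
)

```text
t: 6.03
ee_pos: [506.5, 100.4, 157.1]
orientation: [3.141, -0.035, 0.0]
ft_force: [-2.2, 0.4, 1.7]
width: 12.2
grasp_force: 1.3
```

>>> servo_tool(
  plan=[
    [[0.73, 0.12, -0.01, 0, 0, 0, 0], [0.73, 0.12, 0, 0, 0, 0, 0], [0.73, 0.12, -0.01, 0, 0, 0, 0], [0.73, 0.12, 0, 0, 0, 0, 0], [0.73, 0.12, -0.01, 0, 0, 0, 0]],
  ],
)

```text
t: 6.45
ee_pos: [530.2, 99.2, 157.1]
orientation: [3.141, -0.035, -0.0]
ft_force: [-3.1, 0.3, 3.4]
width: 11.7
grasp_force: 1.4
```

>>> servo_tool(
  plan=[
    [[0.73, 0.12, -0.01, 0, 0, 0, 0], [0.73, 0.12, 0, 0, 0, 0, 0], [0.73, 0.12, 0, 0, 0, 0, 0], [0.73, 0.12, 0, 0, 0, 0, 0], [0.73, 0.12, -0.01, 0, 0, 0, 0]],
  ],
)

```text
t: 6.87
ee_pos: [554.8, 98.5, 157.1]
orientation: [-3.141, 0.035, -0.002]
ft_force: [-1.0, 0.2, -0.4]
width: 12.0
grasp_force: 0.2
```

```bash
python3 - <<'E'
from h import *
cv2.imwrite("pics/w4.png",vision.get_image("wrist")[:,:,::-1])
E
```

```text
(no output)
```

View pics/w4.png

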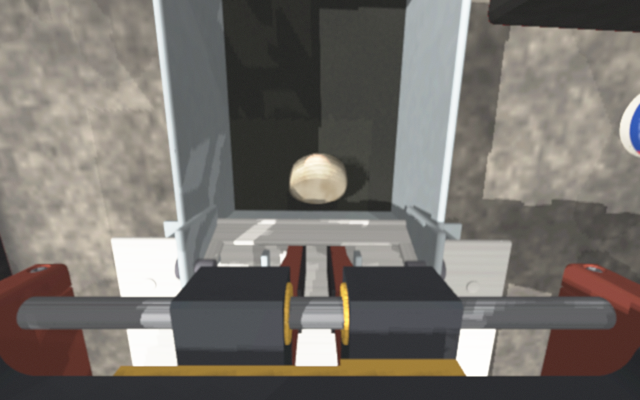

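The plug is down in the catch box at about (318,178), and the flap rests near the fingers. Now I'll draw back straight along the lane, then rise.

>>> servo_tool(
  plan=[
    [[0.73, -0.2, 0.01, 0, 0, 0, 0], [0.73, -0.3, 0.01, 0, 0, 0, 0], [0.73, -0.4, 0.01, 0, 0, 0, 0], [0.73, -0.5, 0.01, 0, 0, 0, 0], [0.73, -0.5, 0.01, 0, 0, 0, 0]],
  ],
)

```text
t: 7.33
ee_pos: [476.4, 100.4, 157.0]
orientation: [-3.141, 0.035, 0.0]
ft_force: [0.3, -1.3, -0.2]
width: 12.3
grasp_force: 0.0
```

>>> servo_tool(
  plan=[
    [[0.73, -0.5, 0.01, 0, 0, 0, 0], [0.73, -0.2, 0, 0.3, 0, 0, 0], [0.73, -0.2, 0, 0.9, 0, 0, 0], [0.73, 0, 0, 1, 0, 0, 0], [0.73, 0, 0, 0.6, 0, 0, 0]],
  ],
)

```text
t: 7.75
ee_pos: [441.2, 100.9, 271.7]
orientation: [-3.141, 0.034, -0.003]
ft_force: [1.4, 0.1, 0.8]
width: 11.8
grasp_force: 0.0
```

>>> servo_tool(
  plan=[
    [[0.73, 0, 0, 0, 0, 0, 0], [0.73, 0, 0, 0, 0, 0, 0], [0.73, 0, 0, 0, 0, 0, 0], [0.73, 0, 0, 0, 0, 0, 0], [0.73, 0, 0, 0, 0, 0, 0]],
  ],
)

```text
t: 8.17
ee_pos: [441.0, 100.7, 267.7]
orientation: [3.141, -0.035, -0.004]
ft_force: [-0.2, -0.2, -1.0]
width: 11.8
grasp_force: 0.0
```

```bash
python3 - <<'E'
from h import *
a=vision.get_image("wrist")[:,:,::-1]; b=vision.get_image("top")[100:300,200:440,::-1]
cv2.imwrite("pics/f5.png",np.vstack([a[:260],cv2.resize(b,(384,320))[:, :].copy() if 0 else cv2.copyMakeBorder(cv2.resize(b,(384,320)),0,0,0,256,0)]))
E
```

```text
(no output)
```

View pics/f5.png

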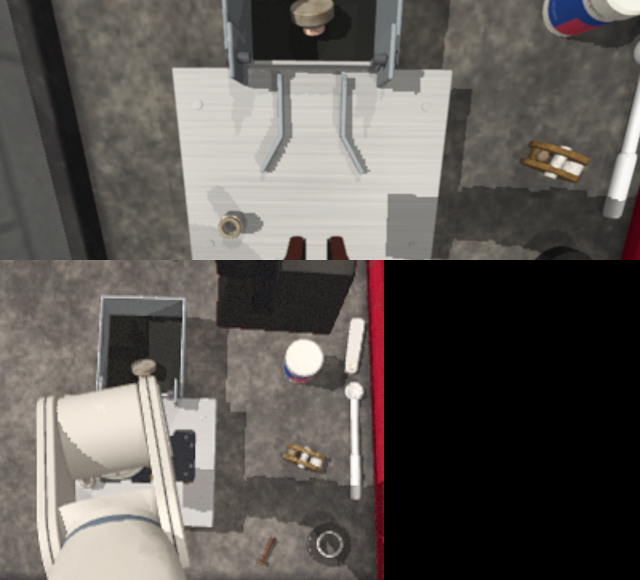

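The flap looks shut at (313,65), and the nut at (231,224), rocker, tub and tape are all in place. The plug in the box at (313,12) appears to stand on its edge, boss towards the deck. I'll wait a little and check from a better wrist viewpoint that it is at rest and low.

>>> servo_tool(
  plan=[
    [[0.73, 0.2, 0, 0.8, 0, 0, 0], [0.73, 0.5, 0, 0.8, 0, 0, 0], [0.73, 0.8, 0, 0.5, 0, 0, 0], [0.73, 0.5, 0, 0, 0, 0, 0], [0.73, 0, 0, 0, 0, 0, 0]],
  ],
)

```text
t: 8.68
ee_pos: [525.7, 101.0, 354.2]
orientation: [-3.141, 0.036, -0.007]
ft_force: [-0.3, -0.8, -0.6]
width: 11.6
grasp_force: 0.0
```

>>> servo_tool(
  plan=[
    [[0.73, 0, 0, 0, 0, 0, 0], [0.73, 0, 0, 0, 0, 0, 0], [0.73, 0, 0, 0, 0, 0, 0], [0.73, 0, 0, 0, 0, 0, 0], [0.73, 0, 0, 0, 0, 0, 0]],
  ],
)

```text
t: 9.1
ee_pos: [521.1, 100.9, 352.7]
orientation: [3.141, -0.035, -0.001]
ft_force: [0.1, -0.5, 0.9]
width: 11.8
grasp_force: 0.0
```

```bash
python3 - <<'E'
from h import *
a=vision.get_image("wrist")[:,:,::-1]
for i in range(10): b=vision.get_image("wrist")[:,:,::-1]
d=cv2.absdiff(a,b).max(2); print("diff box", d[:200,200:440].max(), (d>25).sum())
s=vision.get_image("scene")[190:310,260:440,::-1]
cv2.imwrite("pics/f6.png",np.vstack([b[:300],cv2.copyMakeBorder(cv2.resize(s,(450,300)),0,0,0,190,0)]))
E
```

```text
diff box 92 3677
```

View pics/f6.png

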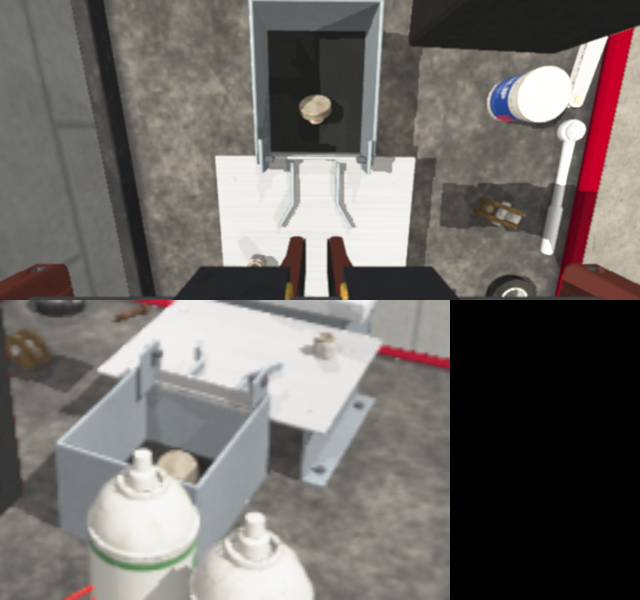

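The plug lies tilted on its boss in the box at (316,108). The flap hangs shut at (315,157), and the nut and bystanders are unmoved. The fixed scene camera will show whether the plug is at rest.

```bash
python3 - <<'E'
from h import *
a=vision.get_image("scene")
for i in range(12): b=vision.get_image("scene")
d=cv2.absdiff(a,b).max(2)[225:275,290:370]; print("scene diff",d.max(),(d>15).sum())
w=vision.get_image("wrist")
for i in range(6): v=vision.get_image("wrist")
d=cv2.absdiff(w,v).max(2)[:140,260:375]; print("wrist diff",d.max(),(d>25).sum())
o=readout.get_obs();print(o['t'],np.abs(o['qvel']).max())
E
```

```text
scene diff 10 0
wrist diff 21 0
10.7 0.0022355007566542875
```

At rest; handing in.

```bash
python3 -c "
from workcell import close_job
print(close_job())"
```

```text
the job is handed in; nothing more can be done
None
```

The plug was pushed through the flap and lies at rest in the catch box, the flap looks shut, the nut and worktop things look unmoved, and the job was handed in at about 10.7 s (no verdict was returned).

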